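# Demould two brush rests onto the ware board

### The arm

A 6-joint arm with a two-finger parallel gripper is mounted at the origin on the work surface. World frame = base frame: x ahead of the robot, y to its left, z up, the work surface at z = 0. Lengths are in m, angles in rad, forces in N, time in s.
With the tool pointing down it reaches from about 0.275 to 0.75 m from the base axis. Payload 10.2 kg.
Tool frame: the origin (TCP) lies at the very end of the fingers, on their centre line; the grasp point (between the pads) lies 19 mm behind it; z points along the fingers, y is the line along which they close (so a half turn about z gives the same grasp; the last joint's range is limited). The gripper opens to 85 mm and grips with 20 to 120 N. Pads are 22 mm wide; open, the fingers measure 114 mm over their backs; the gripper's body (76 mm by 85 mm) begins 54 mm behind the grasp point. The pads swing forward as they close: fully open they stand 13 mm farther back than shut.
Start: joints at [0.964, 0.313, 1.498, -0, 1.331, -0.223], TCP at [0.197, 0.487, 0.231] pointing down, gripper open.
Joint ranges: [-2.94, 2.94], [-0.97, 2.17], [0.19, 2.56], [-1.23, 4.37], [0.02, 3.11], [-2.88, 2.88]. Speed limits (rad/s): [2.39, 2.39, 3.01, 3.14, 3.14, 3.14].

### API

Orientations are given as a unit quaternion [x, y, z, w].
In Python, from plant import manip gives the robot as it stands.
- The arm moves only by the tool send_rows, never from a script. Its argument "deltas" is one flat list of numbers, 4 for each row, row after row: the shift along the tool's x, y, z in mm, then the turn about the tool's z in degrees. In form: [dx, dy, dz, turn, dx, dy, dz, turn, ...]. A call has 1 to 12 rows; each row shifts and turns the commanded pose from where the row before left it, along the tool's axes as they then stand; what a row does not reach is not made up. A row lasts 1/8 s, in which the tool goes at most 62.5 mm and 10.7 degrees, less where a joint would pass 70% of its speed; a pose out of reach is approached as far as the arm can. A call with a gripper value outside its range is refused whole. "fingers" is the finger opening in mm, from 0 to 85.4, set as the call begins (left out, the last holds). The fingers move at their own pace and stop on an object; "newtons" is the grip in N (left out, the last holds). Time passes only in rows, so rows that do not move let the fingers close. It gives the time, the measured TCP pose, the force, the opening and the grip force at its end, in the units of the state.
- manip.get_state(): the state, without advancing time (a new reading comes with each control period).
- manip.get_image(name): name is "side" or "top" or "wrist"; returns a dict with "frame" (420x560x3 uint8, red, green, blue), "fovy" (degrees; the focal length in pixels is half the picture's height over the tangent of half this angle, whatever the lens; pixels are square), "cx", "cy" (the principal point, pixels), "world_from_camera" (4x4, takes a point from camera to world coordinates). Camera axes: x right, y down, z forward; pixel columns grow to the right and rows downward; lengths in m; the calibration is good to about 2 mm. A picture is of the moment at which its call begins. There is no depth.
- manip.hand_in(): hands the job in; it is judged then, once.
The state is a dict: "clock": time; "joint_pos": joint angles; "qd": joint speeds; "effort": joint torques, N m; "eef_pos": TCP position; "orientation": TCP orientation; "force": force on the tool from outside, world axes, zero at the start; "wrist_torque": the same for the moment, N m; "gripper_width": opening from 0.0 (shut) to 1.0 (fully open); "finger_force": force on a finger pad.
Only numpy, scipy, OpenCV 4.12 (cv2) and the standard library are available. Lean on these libraries where they do the work, as an engineer would, in place of code of your own. Each camera call takes 0.05 s, during which the arm holds its last target. There are 200 camera calls.

### The job

Take the wooden batten off the mould it lies across and lay it flat on the bench top. Then lift both clay brush rests out of their plaster moulds and set them side by side on the plywood ware board, bumps up, each square to the board's stop strip and slid lengthways until its end butts against the strip. The clay is unfired: set it down without dropping it, push it home gently, and do not disturb the cup on the board or the other things on the bench.

Things in the scene. Friction and masses are not known exactly. Their poses are not given: they have to be found in the camera images.
- mould_long: fixed white plaster mould with the long brush rest, 180 (x) x 150 (y) x 55 mm high, origin at the centre of its underside. Open on top, cavity floor 15 mm above the bench. The cavity is a cross of two slots centred on the origin: the piece's slot along x, 154 x 44 mm, and a finger slot along y, 120 x 40 mm, both down to the floor. The batten lies on its rim
- mould_short: fixed white plaster mould with the short brush rest, 180 (x) x 150 (y) x 55 mm high, origin at the centre of its underside. Open on top, cavity floor 15 mm above the bench. The cavity is a cross of two slots centred on the origin: the piece's slot along x, 124 x 44 mm, and a finger slot along y, 120 x 40 mm, both down to the floor
- rest_long: the long brush rest, unfired grey clay, a bar 150 (x) x 40 (y) x 34 mm high, flat sides, base 20 mm high with five round humps on top (one in the middle), ends alike, about 340 g +-30 %; origin at the centre of its underside. Starts in its mould, axes parallel to the mould's, top 6 mm below the rim; only the finger slot lets fingers reach its sides
- rest_short: the short brush rest, unfired grey clay, a bar 120 (x) x 40 (y) x 34 mm high, flat sides, base 20 mm high with three round humps on top (one in the middle), ends alike, about 272 g +-30 %; origin at the centre of its underside. Starts in its mould, axes parallel to the mould's, top 6 mm below the rim; only the finger slot lets fingers reach its sides
- batten: plain loose wooden batten 160 (its x) x 34 (its y) x 18 (its z) mm, about 60 g, origin at the centre of its underside. Starts flat on the rim of mould_long (underside 55 mm above the bench), roughly across the long brush rest and bridging it
- batten_mid (a point): the middle of the batten, 9 mm above its underside
- ware_board: fixed plywood board on the bench, 270 (its x) x 260 (its y) mm, 15 mm thick, origin at the centre of its underside. A wooden stop strip, 12 mm wide and rising 25 mm above the board's top, runs along the whole of its +x edge (the edge away from the robot); the strip's inner face is the plane x = +123 mm of the board
- cup: loose clay cup standing on the ware board near the board's edge nearest the robot, 54 mm across, 60 mm high, origin at the centre of its underside; leave it alone
- brush_pot: white pot with brushes, 80 mm across, brushes up to 190 mm high and within 60 mm of its axis, origin at the centre of its underside; leave it alone
- jar_near: amber jar off to the right, 56 mm across, 70 mm high, origin at the centre of its underside; leave it alone
- jar_far: white jar beyond the moulds, 64 mm across, 90 mm high, origin at the centre of its underside; leave it alone
- jar_side: glass jar with a brass cap off to the right, 66 mm across, 100 mm high, origin at the centre of its underside; leave it alone
- saucers: stack of white saucers off to the left, 150 mm across, 52 mm high, origin at the centre of its underside; leave it alone
There are look-alikes about, which are no part of the job. What is shaped like the rest_short but blue or turquoise is not meant.

How it is judged:
By the outcome, as a careful person would: the job done as asked, in the order asked, and still so for the second after the job is handed in, with the robot touching nothing.
It also fails if it takes over 69 s, if anything falls off the work surface, if the arm or the gripper's body presses on something with over 40 N, if the wrist force passes 120 N, or if a joint passes its speed limit or range.

## Working session

There is one attempt and no reset: what is moved stays moved. The work goes in short steps, Python scripts to look and compute and a tool call to move; the robot and the scene stay as the last step left them, time stands still between calls to the robot, and variables do not carry over. Pictures are saved under pics/ and viewed, at most 10 in all, crops included, and the job is handed in when it is done.

Besides the shell and the picture viewer there is one more tool, called after "Request:" as name(argument=value, ...) on one line, values as JSON. send_rows: Moves the arm, as the interface text tells. Its arguments: {"type":"object","properties":{"deltas":{"type":"array","items":{"type":"number"}},"fingers":{"type":"number"},"newtons":{"type":"number"}},"required":["deltas"]}

```bash
mkdir -p pics; ls; cat > h.py <<'E'
import numpy as np, cv2, pickle
from plant import manip
def grab(n,tag):
    d=manip.get_image(n); cv2.imwrite(f'pics/{tag}.png',d['frame'][:,:,::-1]); pickle.dump(d,open(f'pics/{tag}.pkl','wb')); return d
def load(tag): return pickle.load(open(f'pics/{tag}.pkl','rb'))
def K(d):
    h=d['frame'].shape[0]; f=h/2/np.tan(np.radians(d['fovy'])/2); return f
def cast(d,uv,z):
    f=K(d);uv=np.atleast_2d(np.array(uv,float));T=np.array(d['world_from_camera'])
    r=np.c_[(uv[:,0]-d['cx'])/f,(uv[:,1]-d['cy'])/f,np.ones(len(uv))]@T[:3,:3].T
    o=T[:3,3]; return o+r*((z-o[2])/r[:,2:3])
def proj(d,P):
    f=K(d);T=np.array(d['world_from_camera']);p=(np.atleast_2d(P)-T[:3,3])@T[:3,:3]
    return np.c_[f*p[:,0]/p[:,2]+d['cx'],f*p[:,1]/p[:,2]+d['cy']]
E
python3 - <<'E'
from h import *
a=grab('top','top0');b=grab('side','side0')
for d in(a,b): print(d['fovy'],d['cx'],d['cy'],np.round(d['world_from_camera'],3).tolist(), [k for k in d])
print(manip.get_state())
E
```

```text
pics
51.23088331815073 282.98574650209866 208.53672989778468 [[0.026, -0.986, 0.166, 0.296], [-0.999, -0.029, -0.02, -0.026], [0.024, -0.166, -0.986, 1.534], [0.0, 0.0, 0.0, 1.0]] ['frame', 'fovy', 'cx', 'cy', 'world_from_camera']
47.95788032417391 277.4507559252668 209.19733195385135 [[-0.942, -0.241, 0.234, 0.135], [-0.335, 0.71, -0.619, 1.02], [-0.017, -0.662, -0.75, 1.355], [0.0, 0.0, 0.0, 1.0]] ['frame', 'fovy', 'cx', 'cy', 'world_from_camera']
{'clock': 0.1, 'joint_pos': array([ 9.63618211e-01,  3.13368208e-01,  1.49838121e+00,  1.13372060e-05,
        1.33100974e+00, -2.23399348e-01]), 'qd': array([-0.00144619, -0.00141567, -0.00394274, -0.00092277,  0.00274164,
       -0.00038631]), 'effort': array([ 7.61763022e-04, -4.12904263e+01, -2.60144305e+01, -2.33014698e-04,
        2.96881029e-03,  3.72460249e-05]), 'eef_pos': array([0.19644206, 0.48660414, 0.23079796]), 'orientation': array([ 1.90715232e-01,  9.81645231e-01, -5.31452757e-04, -2.40352433e-04]), 'force': array([-0.46364609,  0.86857674,  0.28132376]), 'wrist_torque': array([ 0.02165031,  0.02043742, -0.05492502]), 'finger_force': 0.0, 'gripper_width': 0.9963443181026205}
```

View pics/top0.png

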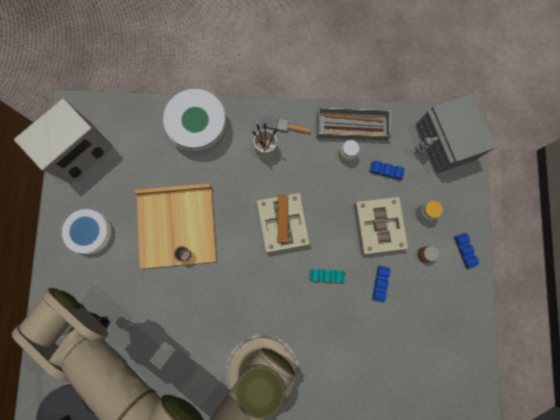

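View pics/side0.png

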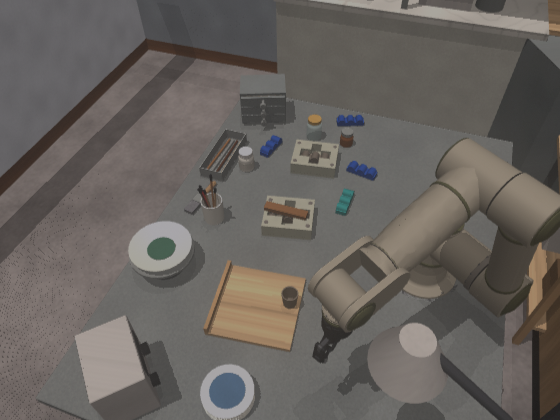

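The top view shows the ware board at (176,226), with its strip along the upper edge and the cup at (183,254). mould_long with the batten is at (283,222), and mould_short with the grey clay piece is at (381,226). The blue and turquoise bars at (388,170), (382,284), (467,250) and (327,276) are the look-alikes. The side view agrees. Next I'll measure with masks and check one enlarged crop.

```bash
python3 - <<'E'
from h import *
d=load('top0');im=np.ascontiguousarray(d['frame'])
hsv=cv2.cvtColor(im,cv2.COLOR_RGB2HSV)
for n,p in dict(board=(160,240),mould=(265,240),mould2=(365,240),batten=(283,225),strip=(170,189),bench=(240,300),rest=(380,215),bgap=(215,230)).items(): print(n,im[p[1],p[0]],hsv[p[1],p[0]])
crop=im[175:280,125:420]; cv2.imwrite('pics/crop0.png',cv2.resize(crop,(796,283),interpolation=cv2.INTER_CUBIC)[:,:,::-1])
def rect(lo,hi,box,z,name):
    m=cv2.inRange(hsv,np.array(lo),np.array(hi)); k=np.zeros_like(m);k[box[1]:box[3],box[0]:box[2]]=255;m&=k
    m=cv2.morphologyEx(m,cv2.MORPH_CLOSE,np.ones((3,3)))
    c=max(cv2.findContours(m,cv2.RETR_EXTERNAL,cv2.CHAIN_APPROX_NONE)[0],key=cv2.contourArea)
    P=cast(d,c[:,0,:],z); r=cv2.minAreaRect((P[:,:2]*1000).astype(np.float32)); print(name,np.round(r[0],1),np.round(r[1],1),round(r[2],2))
rect((10,20,100),(40,110,255),(250,185,318,262),.055,'mouldL')
rect((10,20,100),(40,110,255),(348,188,418,264),.055,'mouldS')
rect((3,120,60),(16,255,255),(265,185,305,255),.073,'batten')
rect((8,80,90),(30,255,255),(130,193,222,275),.015,'board')
E
```

```text
board [181 158 104] [ 21 108 181]
mould [167 163 138] [ 26  44 167]
mould2 [170 165 141] [ 25  44 170]
batten [143  93  49] [ 14 168 143]
strip [169 134  80] [ 18 134 169]
bench [112 113 109] [ 38   9 113]
rest [108  96  83] [ 16  59 108]
bgap [104 101  92] [ 23  29 104]
mouldL [501.7 -55.1] [189.6 157.3] 12.18
mouldS [ 499.7 -394.5] [184.7 155.3] 8.58
batten [507.  -54.1] [156.7  30.6] 1.39
board [476.4 316.2] [264.4 267. ] 6.9
```

View pics/crop0.png

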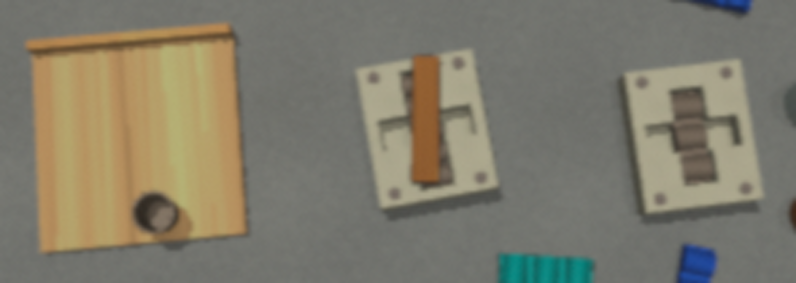

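The crop confirms the scene. The grey three-hump bar in the right mould is rest_short; the similar bars are blue or turquoise. The left mould has the batten over the five-hump bar. I'll move above the batten for a close wrist view.

```bash
cat >> h.py <<'E'
def go(x,y,z,yaw):
    s=manip.get_state();x_,y_,z_,w_=s['orientation'];from scipy.spatial.transform import Rotation as R
    M=R.from_quat(s['orientation']).as_matrix(); cur=np.degrees(np.arctan2(M[1,1],M[0,1])); p=s['eef_pos']
    turn=-((yaw-cur+180)%360-180); a=np.radians(cur-turn)
    ty=np.array([np.cos(a),np.sin(a)]);tx=np.array([-ty[1],ty[0]])   # z down: x = y cross z
    e=np.array([x,y])-p[:2]
    print('pos',np.round(p*1000,1),'yaw_y',round(cur,2),'tilt',np.round(np.degrees(np.arccos(-M[2,2])),2),'clk',s['clock'],'F',np.round(s['force'],1))
    print('turn',round(turn,2),'then dx,dy,dz',np.round([e@tx*1000,e@ty*1000,(p[2]-z)*1000],1))
E
python3 - <<'E'
from h import *
go(.44,-.055,.25,92)
E
```

```text
pos [196.4 486.6 230.8] yaw_y 68.01 tilt 0.07 clk 0.1 F [-0.5  0.9  0.3]
turn -23.99 then dx,dy,dz [-224.5 -549.8  -19.2]
```

Request:
send_rows(deltas=[0,0,-6,-8,0,0,-6,-8,0,0,-6,-8,-25,-61,0,0,-25,-61,0,0,-25,-61,0,0,-25,-61,0,0,-25,-61,0,0,-25,-61,0,0,-25,-61,0,0,-25,-61,0,0,-25,-61,0,0], fingers=60, newtons=30)

```text
clock: 1.6
eef_pos: [0.4284, -0.028, 0.2493]
orientation: [-0.017, 1.0, 0.0, 0.0]
force: [1.2, 0.5, 0.7]
gripper_width: 0.704
finger_force: 0.0
```

```bash
python3 - <<'E'
from h import *
go(.507,-.055,.12,92)
d=grab('wrist','w1');print(d['fovy'],d['cx'],d['cy'],np.round(d['world_from_camera'],3).tolist())
E
```

```text
pos [428.4 -28.  249.3] yaw_y 91.98 tilt 0.01 clk 1.6 F [1.2 0.5 0.7]
turn -0.02 then dx,dy,dz [-77.6 -29.8 129.3]
66.42883441218699 281.8982198756009 210.63364567833918 [[-0.034, 0.957, 0.288, 0.355], [0.999, 0.033, 0.01, -0.031], [-0.0, 0.289, -0.957, 0.391], [0.0, 0.0, 0.0, 1.0]]
```

View pics/w1.png

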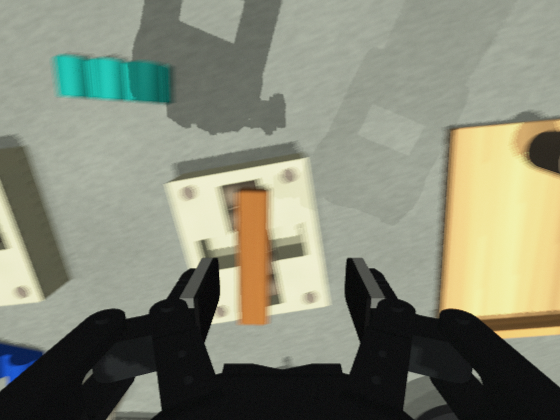

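The wrist view shows mould_long with rim corners near (165,185), (307,156) and (330,305). The batten runs from (253,190) to (255,325), and the board's right edge is at (445,200). I'll measure from these.

```bash
cat >> h.py <<'E'
def rect(d,lo,hi,box,z,name,rgb=False,close=3):
    im=np.ascontiguousarray(d['frame']);hsv=im if rgb else cv2.cvtColor(im,cv2.COLOR_RGB2HSV)
    m=cv2.inRange(hsv,np.array(lo),np.array(hi)); k=np.zeros_like(m);k[box[1]:box[3],box[0]:box[2]]=255;m&=k
    m=cv2.morphologyEx(m,cv2.MORPH_CLOSE,np.ones((close,close)));m=cv2.morphologyEx(m,cv2.MORPH_OPEN,np.ones((3,3)))
    c=max(cv2.findContours(m,cv2.RETR_EXTERNAL,cv2.CHAIN_APPROX_NONE)[0],key=cv2.contourArea)
    P=cast(d,c[:,0,:],z); r=cv2.minAreaRect((P[:,:2]*1000).astype(np.float32)); print(name,np.round(r[0],1),np.round(r[1],1),round(r[2],2))
    return c[:,0,:],P[:,:2]*1000
def line(d,uv_guess,z,n): pass
E
python3 - <<'E'
from h import *
d=load('w1');im=d['frame'];hsv=cv2.cvtColor(np.ascontiguousarray(im),cv2.COLOR_RGB2HSV)
for p in [(190,200),(280,200),(300,280),(255,260),(320,230),(480,250),(380,150)]: print(p,im[p[1],p[0]],hsv[p[1],p[0]])
uv,P=rect(d,(3,140,60),(16,255,255),(220,170,290,345),.073,'batten')
uv,P=rect(d,(18,10,195),(45,70,255),(150,140,345,345),.055,'mouldL')
x,y=P.T
# edge lines via fitLine on selected contour parts
for nm,b in dict(left=(165,195,185,300),right=(309,165,335,300),near=(175,150,305,185)).items():
    s=(uv[:,0]>b[0])&(uv[:,0]<b[2])&(uv[:,1]>b[1])&(uv[:,1]<b[3])
    v=cv2.fitLine(P[s].astype(np.float32),cv2.DIST_HUBER,0,.01,.01).ravel();print(nm,s.sum(),np.round(v,2),round(np.degrees(np.arctan2(v[1],v[0])),2))
E
```

```text
(190, 200) [231 230 198] [ 29  36 231]
(280, 200) [237 237 208] [ 30  31 237]
(300, 280) [236 237 206] [ 31  33 237]
(255, 260) [202 130  64] [ 14 174 202]
(320, 230) [173 177 157] [ 36  29 177]
(480, 250) [242 235 164] [ 27  82 242]
(380, 150) [155 159 146] [ 39  21 159]
batten [508.8 -57.1] [159.3  35.8] 0.65
mouldL [501.9 -60.4] [180.6 156.5] 12.31
left 60 [ 9.8000e-01  2.0000e-01  4.7662e+02 -1.4464e+02] 11.31
right 116 [9.8000e-01 2.2000e-01 4.8258e+02 1.3590e+01] 12.67
near 175 [ 2.1000e-01 -9.8000e-01  4.1008e+02 -5.9140e+01] -77.86
```

```bash
python3 - <<'E'
from h import *
go(.507,-.057,.055,90.65)
E
```

```text
pos [430.6 -33.6 248.8] yaw_y 91.75 tilt 0.14 clk 1.65 F [-1.1 -2.6 -1.4]
turn 1.1 then dx,dy,dz [-76.1 -24.3 193.8]
```

Request:
send_rows(deltas=[0,0,0,1.4,-33,-2,40,0,-33,-2,40,0,0,0,40,0,0,0,30,0,0,0,0,0,0,0,0,0,0,0,0,0])

```text
clock: 2.65
eef_pos: [0.4947, -0.0291, 0.1007]
orientation: [-0.005, 1.0, -0.0, 0.001]
force: [0.3, 0.4, -0.4]
gripper_width: 0.704
finger_force: 0.0
```

```bash
python3 - <<'E'
from h import *
go(.507,-.057,.055,90.65)
d=grab('wrist','w2')
uv,P=rect(d,(3,140,60),(16,255,255),(150,20,420,400),.073,'batten')
print(uv.min(0),uv.max(0))
E
```

```text
pos [494.7 -29.1 100.7] yaw_y 90.63 tilt 0.14 clk 2.65 F [ 0.3  0.4 -0.4]
turn -0.02 then dx,dy,dz [-12.  -28.1  45.7]
batten [504.5 -53.3] [150.6  33.7] 0.69
[205 129] [271 368]
```

View pics/w2.png

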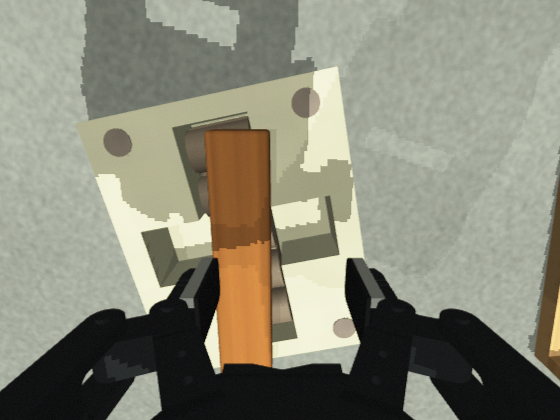

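The close view has the batten between (205,129) and (271,368), off to the left of the gripper's centre line. The finger slot is clear below it. I'll close in on it.

Request:
send_rows(deltas=[-6,-12,0,0,-6,-12,0,0,0,0,15,0,0,0,15,0,0,0,10,0,0,0,5,0,0,0,0,0,0,0,0,0])

```text
clock: 3.7
eef_pos: [0.5066, -0.053, 0.0547]
orientation: [-0.005, 1.0, -0.0, 0.0]
force: [0.4, -0.7, -0.1]
gripper_width: 0.7
finger_force: 0.0
```

Request:
send_rows(deltas=[0,0,0,0,0,0,0,0,0,0,0,0,0,0,0,0,0,0,0,0], fingers=20, newtons=30)

```text
clock: 4.32
eef_pos: [0.5066, -0.0531, 0.0547]
orientation: [-0.005, 1.0, -0.0, 0.0]
force: [-1.7, 0.3, 5.6]
gripper_width: 0.391
finger_force: 30.5
```

Request:
send_rows(deltas=[0,0,-10,0,0,0,-25,0,0,0,-25,0,17,32,0,0,17,32,0,0,17,32,0,0,17,32,0,0,17,32,0,0,0,0,0,0,0,0,0,0])

```text
clock: 5.58
eef_pos: [0.42, 0.1057, 0.1146]
orientation: [-0.005, 1.0, -0.0, 0.0]
force: [-0.3, -0.3, 0.5]
gripper_width: 0.392
finger_force: 30.0
```

Request:
send_rows(deltas=[0,0,30,0,0,0,30,0,0,0,25,0,0,0,15,0,0,0,8,0,0,0,3,0,0,0,0,0,0,0,0,0])

```text
clock: 6.58
eef_pos: [0.42, 0.106, 0.0037]
orientation: [-0.005, 1.0, -0.0, 0.0]
force: [-0.3, 0.3, -0.4]
gripper_width: 0.392
finger_force: 30.0
```

Request:
send_rows(deltas=[0,0,1,0,0,0,1,0,0,0,1,0,0,0,0,0])

```text
clock: 7.08
eef_pos: [0.4196, 0.1061, 0.0002]
orientation: [-0.005, 1.0, 0.0, -0.0]
force: [-0.6, -0.5, -1.0]
gripper_width: 0.387
finger_force: 30.0
```

Request:
send_rows(deltas=[0,0,0,0,0,0,0,0,0,0,-5,0,0,0,-30,0,0,0,-40,0,0,0,-40,0,0,-40,-20,0,0,-40,-10,0,0,-40,0,0,0,-38,0,0,0,0,0,0,0,0,0,0], fingers=60)

```text
clock: 8.57
eef_pos: [0.4212, -0.0515, 0.1454]
orientation: [-0.005, 1.0, 0.0, -0.0]
force: [0.6, 0.4, -0.3]
gripper_width: 0.702
finger_force: 0.0
```

```bash
python3 - <<'E'
from h import *
go(.502,-.057,.1,102)
d=grab('wrist','w3')
t=grab('top','top1')
rect(t,(3,120,60),(16,255,255),(205,205,262,285),.018,'batten')
E
```

```text
pos [421.2 -51.5 145.4] yaw_y 90.6 tilt 0.01 clk 8.575 F [ 0.6  0.4 -0.3]
turn -11.4 then dx,dy,dz [-77.9 -22.2  45.4]
batten [421.2 104.7] [155.8  31.1] 2.41
```

View pics/w3.png

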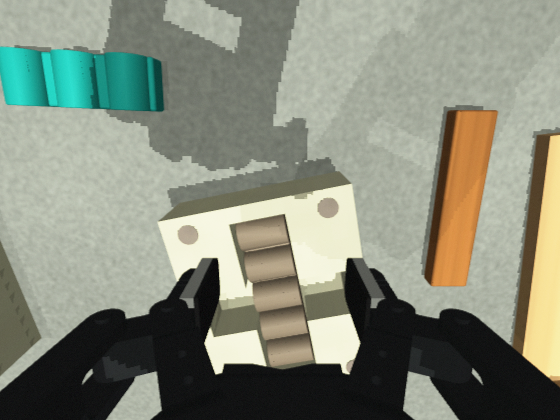

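The batten lies flat on the bench, around (460,200), clear of the board at (540,250). rest_long is exposed with its five humps, the middle one near (276,295). I'll fit its sides.

```bash
python3 - <<'E'
from h import *
d=load('w3');im=np.ascontiguousarray(d['frame']);hsv=cv2.cvtColor(im,cv2.COLOR_RGB2HSV)
for p in [(260,235),(268,262),(276,292),(200,250),(330,320),(240,318),(246,252)]: print(p,im[p[1],p[0]],hsv[p[1],p[0]])
uv,P=rect(d,(0,40,60),(20,120,200),(225,205,320,366),.047,'rest',close=5)
print(uv.min(0),uv.max(0))
def fit(P,s,n):
    v=cv2.fitLine(P[s].astype(np.float32),cv2.DIST_HUBER,0,.01,.01).ravel()
    if abs(v[0])<abs(v[1]): n+=' (across)'
    print(n,s.sum(),np.round(v,2),round(np.degrees(np.arctan(v[1]/v[0])),2),'y@500',round(v[3]+(500-v[2])*v[1]/v[0],1))
# row-wise side edges
L={};
for v in range(uv[:,1].min()+12,uv[:,1].max()-12):
    xs=uv[uv[:,1]==v,0]
    if len(xs)>1: L[v]=(xs.min(),xs.max())
v=np.array(list(L));e=np.array(list(L.values()))
for i,n in enumerate(('left','right')):
    Q=cast(d,np.c_[e[:,i],v],.047)[:,:2]*1000; fit(Q,np.ones(len(Q),bool),n)
uv,P=rect(d,(18,10,195),(45,70,255),(150,175,380,375),.055,'mouldL')
fit(P,(uv[:,0]>180)&(uv[:,0]<290)&(uv[:,1]<222),'near')
for c in [(160,222),(350,184)]: print(np.round(cast(d,c,.055)*1000,1))
E
```

```text
(260, 235) [186 169 140] [ 19  63 186]
(268, 262) [169 155 129] [ 20  60 169]
(276, 292) [167 151 125] [ 19  64 167]
(200, 250) [245 245 221] [ 30  25 245]
(330, 320) [245 245 222] [ 30  24 245]
(240, 318) [107 108  85] [ 31  54 108]
(246, 252) [91 82 66] [19 70 91]
rest [496.5 -56.2] [141.  41.] 11.92
[236 215] [312 365]
left 126 [ 9.8000e-01  2.1000e-01  4.9049e+02 -7.7240e+01] 12.2 y@500 -75.2
right 126 [ 9.8000e-01  2.1000e-01  4.9123e+02 -3.7010e+01] 11.93 y@500 -35.2
mouldL [449.9 -66.7] [ 77.5 151.2] 11.88
near (across) 162 [ 1.800e-01 -9.800e-01  4.160e+02 -8.799e+01] -79.58 y@500 -544.9
[[ 428.1 -145.6   55. ]]
[[397.   -2.4  55. ]]
```

```bash
python3 - <<'E'
from h import *
go(.501,-.055,.019,102.05)
E
```

```text
pos [421.2 -51.1 145.4] yaw_y 90.68 tilt 0.01 clk 8.675 F [-0.3  0.6 -0.5]
turn -11.37 then dx,dy,dz [-77.2 -20.4 126.4]
```

Request:
send_rows(deltas=[0,0,0,-6,0,0,0,-5.4,-25,-7,0,0,-27,-7,0,0,-25,-6,0,0,0,0,30,0,0,0,25,0,0,0,5,0,0,0,0,0,0,0,0,0])

```text
clock: 9.93
eef_pos: [0.5013, -0.0555, 0.0863]
orientation: [-0.105, 0.994, -0.0, 0.001]
force: [-0.1, -0.3, 0.7]
gripper_width: 0.703
finger_force: 0.0
```

```bash
python3 - <<'E'
from h import *
go(.501,-.055,.019,102.05)
d=grab('wrist','w4')
E
```

```text
pos [501.3 -55.5  86.3] yaw_y 102.03 tilt 0.1 clk 9.925 F [-0.1 -0.3  0.7]
turn -0.02 then dx,dy,dz [ 0.2  0.5 67.3]
```

View pics/w4.png

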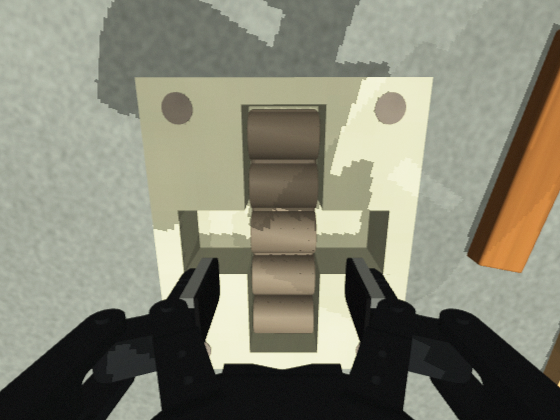

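The view is square to the mould: the piece runs along column 283 between the fingers (216 and 348), and the slot is at rows 210–275. I'll go down and grip.

Request:
send_rows(deltas=[0,0,25,0,0,0,20,0,0,0,12,0,0,0,7,0,0,0,3,0,0,0,0,0,0,0,0,0])

```text
clock: 10.85
eef_pos: [0.501, -0.0556, 0.0187]
orientation: [-0.105, 0.995, -0.0, 0.0]
force: [-0.2, -0.4, -1.3]
gripper_width: 0.701
finger_force: 0.0
```

Request:
send_rows(deltas=[0,0,0,0,0,0,0,0,0,0,0,0,0,0,0,0,0,0,0,0], fingers=30, newtons=30)

```text
clock: 11.48
eef_pos: [0.501, -0.0556, 0.0187]
orientation: [-0.105, 0.995, -0.0, 0.0]
force: [-1.7, 1.2, 5.3]
gripper_width: 0.461
finger_force: 31.8
```

Request:
send_rows(deltas=[0,0,-3,0,0,0,-10,0,0,0,-20,0,0,0,-30,0,0,0,-30,0,0,0,-7,0,0,0,0,0])

```text
clock: 12.35
eef_pos: [0.5006, -0.0554, 0.118]
orientation: [-0.105, 0.995, 0.0, -0.0]
force: [0.1, 1.1, -2.4]
gripper_width: 0.459
finger_force: 31.0
```

```bash
python3 - <<'E'
from h import *
d=grab('wrist','w5'); t=grab('top','top2')
E
python3 - <<'E'
from h import *
d=load('top0');im=np.ascontiguousarray(d['frame']);hsv=cv2.cvtColor(im,cv2.COLOR_RGB2HSV)
m=cv2.inRange(hsv,np.array((10,75,90)),np.array((30,255,255)))
# side edges by row, sub-pixel from saturation gradient
S=cv2.GaussianBlur(hsv[:,:,1].astype(np.float32),(0,0),1)
def edge(prof,t):  # crossings of t
    i=np.where((prof[:-1]-t)*(prof[1:]-t)<0)[0]; return i+(t-prof[i])/(prof[i+1]-prof[i])
L=[];R=[]
for v in range(205,262):
    c=edge(S[v,120:230],55)+120
    if len(c): L.append((c[0],v));R.append((c[-1],v))
N=[(u,edge(S[245:285,u],55)[-1]+245) for u in list(range(148,168))+list(range(196,208))]
for n,q in (('L',L),('R',R),('near',N)):
    P=(cast(d,q,.015)[:,:2]*1000).astype(np.float32);v=cv2.fitLine(P,cv2.DIST_HUBER,0,.01,.01).ravel();r=(P-v[2:])@np.array([-v[1],v[0]])
    print(n,np.round(v,3),'yaw',round(np.degrees(np.arctan2(v[1],v[0])),2),'rms',r.std().round(2))
print([hsv[v,170].tolist() for v in range(182,202)])
go(.40,.31,.24,94)
E
```

```text
L [9.93000e-01 1.21000e-01 4.51495e+02 4.44902e+02] yaw 6.95 rms 0.12
R [9.93000e-01 1.18000e-01 4.71611e+02 1.79579e+02] yaw 6.81 rms 0.34
near [ 1.19000e-01 -9.93000e-01  3.43465e+02  3.00620e+02] yaw -83.17 rms 0.19
[[30, 13, 116], [30, 13, 117], [35, 13, 117], [30, 15, 118], [19, 53, 134], [18, 116, 169], [18, 132, 181], [18, 134, 169], [18, 135, 128], [17, 129, 99], [17, 122, 115], [17, 121, 137], [17, 120, 164], [17, 122, 174], [17, 123, 174], [17, 122, 173], [17, 124, 173], [17, 122, 174], [17, 122, 173], [16, 121, 173]]
pos [500.2 -55.3 117.2] yaw_y 102.01 tilt 0.12 clk 12.45 F [ 0.  -0.8 -1.9]
turn 8.01 then dx,dy,dz [  74.5  371.4 -122.8]
```

```bash
python3 - <<'E'
from h import *
go(.4115,.3465,.2,96.88)
E
```

```text
pos [500.2 -55.3 117.2] yaw_y 102.01 tilt 0.12 clk 12.45 F [ 0.  -0.8 -1.9]
turn 5.13 then dx,dy,dz [ 39.9 409.5 -82.8]
```

Request:
send_rows(deltas=[0,0,-20,2.5,0,0,-20,2.6,4,40,-20,0,4,40,-20,0,4,41,0,0,4,41,0,0,4,41,0,0,4,41,0,0,4,41,0,0,4,41,0,0,4,41,0,0,4,41,0,0])

```text
clock: 13.95
eef_pos: [0.4113, 0.3459, 0.197]
orientation: [-0.06, 0.998, -0.0, -0.001]
force: [0.5, 0.5, -1.3]
gripper_width: 0.463
finger_force: 31.3
```

Request:
send_rows(deltas=[0,0,0,0,0,0,0,0,0,0,0,0])

```text
clock: 14.32
eef_pos: [0.4123, 0.3439, 0.198]
orientation: [-0.06, 0.998, -0.0, -0.0]
force: [0.4, -0.3, -3.2]
gripper_width: 0.463
finger_force: 31.5
```

```bash
python3 - <<'E'
from h import *
go(.5038,.3576,.06,96.88)
d=grab('wrist','w6')
E
```

```text
pos [412.3 343.9 198. ] yaw_y 96.84 tilt 0.04 clk 14.325 F [ 0.4 -0.3 -3.2]
turn -0.04 then dx,dy,dz [-92.5   2.7 138. ]
```

View pics/w6.png

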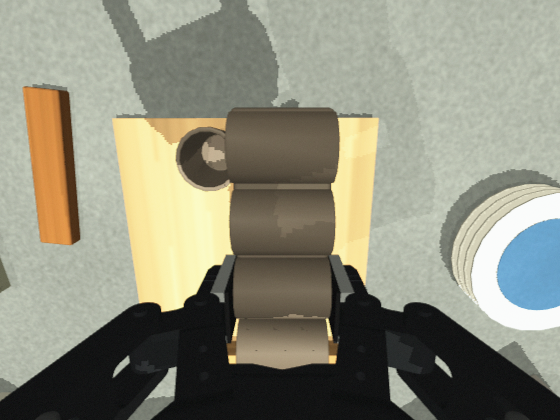

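The view is square to the board: near edge at row 117, right edge from (378,117) to (367,270), cup at (207,158). The piece hangs straight in the grip. I'll refine the board measurement here.

```bash
python3 - <<'E'
from h import *
d=load('w6');im=np.ascontiguousarray(d['frame']);hsv=cv2.cvtColor(im,cv2.COLOR_RGB2HSV)
S=cv2.GaussianBlur(hsv[:,:,1].astype(np.float32),(0,0),1)
def edge(p,t):
    i=np.where((p[:-1]-t)*(p[1:]-t)<0)[0]; return i+(t-p[i])/(p[i+1]-p[i])
print(S[200,110:140].astype(int)[::3],S[200,355:390].astype(int)[::3],S[105:130,160].astype(int)[::3],S[105:130,350].astype(int)[::3])
u=np.array([.9928,.1198]);n=np.array([-.1198,.9928])
L=[(edge(S[v,100:160],55)[0]+100,v) for v in range(130,280)]
R=[(edge(S[v,345:400],55)[-1]+345,v) for v in range(130,250)]
N=[(c,edge(S[100:135,c],55)[0]+100) for c in list(range(125,200))+list(range(345,372))]
for nm,q in (('L',L),('R',R),('near',N)):
    P=(cast(d,q,.015)[:,:2]*1000).astype(np.float32);v=cv2.fitLine(P,cv2.DIST_HUBER,0,.01,.01).ravel()
    print(nm,'yaw',round(np.degrees(np.arctan2(v[1],v[0])),2),'u,n',np.round([v[2:]@u,v[2:]@n],1))
print('cup top centre u,n',[np.round(cast(d,(207,158),.075)[0,:2]*1000@a,1) for a in(u,n)])
# held piece front hump side edges at its crest height
print('board L cols',L[0],L[-1],R[0],R[-1])
go(.5038,.3576,.06,96.88)
E
```

```text
[20 20 19 20 25 93 99 95 93 90] [104 103 102 101  99  93  33  21  20  20  20  20] [ 23  21  22  22  51 120 121 121 121] [20 20 21 22 54 81 81 80 80]
L yaw 6.89 u,n [472.2 124.8]
R yaw 6.93 u,n [453.4 385.2]
near yaw -83.07 u,n [379.9 211.1]
cup top centre u,n [np.float64(411.8), np.float64(229.4)]
board L cols (np.float64(113.01046397630125), 130) (np.float64(135.0824733003974), 279) (np.float64(377.4786371290684), 130) (np.float64(368.0266314279288), 249)
pos [412.3 343.9 198.1] yaw_y 96.83 tilt 0.03 clk 14.375 F [ 0.  -0.2 -2. ]
turn -0.05 then dx,dy,dz [-92.5   2.6 138.1]
```

Request:
send_rows(deltas=[-31,1,30,0,-31,1,30,0,-30.5,0.6,30,0,0,0,30,0,0,0,20,0,0,0,15,0,0,0,12,0,0,0,7,0,0,0,0,0,0,0,0,0])

```text
clock: 15.62
eef_pos: [0.5038, 0.3586, 0.0249]
orientation: [-0.06, 0.998, 0.0, 0.001]
force: [-0.4, 0.1, -2.8]
gripper_width: 0.466
finger_force: 31.5
```

Request:
send_rows(deltas=[0,0,1.5,0,0,0,1,0,0,0,1,0,0,0,0,0])

```text
clock: 16.12
eef_pos: [0.5035, 0.3584, 0.0207]
orientation: [-0.06, 0.998, -0.0, -0.0]
force: [0.2, 0.0, -1.9]
gripper_width: 0.464
finger_force: 31.5
```

Request:
send_rows(deltas=[0,0,0.5,0,0,0,0.5,0,0,0,0.5,0,0,0,0,0])

```text
clock: 16.62
eef_pos: [0.5035, 0.3584, 0.0193]
orientation: [-0.06, 0.998, -0.0, -0.0]
force: [-0.6, 0.6, -2.2]
gripper_width: 0.461
finger_force: 31.5
```

Request:
send_rows(deltas=[0,0,0.4,0,0,0,0.4,0,0,0,0,0])

```text
clock: 17.0
eef_pos: [0.5035, 0.3585, 0.0187]
orientation: [-0.06, 0.998, -0.0, 0.0]
force: [-1.6, -0.5, 1.2]
gripper_width: 0.468
finger_force: 31.8
```

Request:
send_rows(deltas=[-3,0,0,0,-4,0,0,0,-4,0,0,0,-3,0,0,0,-2,0,0,0,-1,0,0,0,0,0,0,0], newtons=20)

```text
clock: 17.88
eef_pos: [0.5206, 0.3606, 0.0187]
orientation: [-0.06, 0.998, 0.0, 0.0]
force: [-4.4, 0.3, 5.2]
gripper_width: 0.465
finger_force: 32.4
```

Request:
send_rows(deltas=[-0.7,0,0,0,-0.7,0,0,0,0,0,0,0])

```text
clock: 18.25
eef_pos: [0.5218, 0.3608, 0.0187]
orientation: [-0.06, 0.998, 0.0, -0.0]
force: [-4.8, -0.3, 4.3]
gripper_width: 0.462
finger_force: 32.5
```

Request:
send_rows(deltas=[-0.6,0,0,0,-0.6,0,0,0,0,0,0,0])

```text
clock: 18.62
eef_pos: [0.523, 0.3609, 0.0187]
orientation: [-0.06, 0.998, 0.0, -0.0]
force: [-5.2, -0.4, 5.4]
gripper_width: 0.462
finger_force: 32.6
```

Request:
send_rows(deltas=[-0.5,0,0,0,-0.5,0,0,0,0,0,0,0])

```text
clock: 19.0
eef_pos: [0.524, 0.361, 0.0187]
orientation: [-0.06, 0.998, 0.0, -0.0]
force: [-4.9, 0.5, 5.1]
gripper_width: 0.466
finger_force: 32.6
```

Request:
send_rows(deltas=[-0.5,0,0,0,-0.5,0,0,0,0,0,0,0])

```text
clock: 19.38
eef_pos: [0.5247, 0.3611, 0.0187]
orientation: [-0.06, 0.998, -0.0, -0.0]
force: [-6.9, -0.8, 6.1]
gripper_width: 0.461
finger_force: 32.6
```

Request:
send_rows(deltas=[-0.4,0,0,0,0,0,0,0,0,0,0,0])

```text
clock: 19.75
eef_pos: [0.5247, 0.3611, 0.0187]
orientation: [-0.06, 0.998, -0.0, -0.001]
force: [-9.2, -1.7, 7.1]
gripper_width: 0.461
finger_force: 32.8
```

Butted: the force rises and the position holds. I'll release and go to mould_short.

Request:
send_rows(deltas=[0,0,0,0,0,0,0,0,0,0,0,0,0,0,-3,0,0,0,-15,0,0,0,-30,0,0,0,-40,0,0,0,-40,0,0,0,0,0,0,0,0,0], fingers=58)

```text
clock: 21.0
eef_pos: [0.5251, 0.361, 0.1464]
orientation: [-0.06, 0.998, -0.0, -0.0]
force: [-0.1, -1.0, 0.1]
gripper_width: 0.678
finger_force: 0.0
```

```bash
python3 - <<'E'
from h import *
go(.43,-.40,.17,98.6)
t=grab('top','top3');d=grab('wrist','w7')
E
```

```text
pos [525.1 361.  146.4] yaw_y 96.91 tilt 0.02 clk 21.0 F [-0.1 -1.   0.1]
turn -1.69 then dx,dy,dz [ 207.8 -738.2  -23.6]
```

Request:
send_rows(deltas=[0,0,-12,-0.9,0,0,-12,-0.8,11,-41,0,0,11,-41,0,0,11,-41,0,0,11,-41,0,0,11,-41,0,0,11,-41,0,0,11,-41,0,0,11,-41,0,0,12,-41,0,0,12,-41,0,0])

```text
clock: 22.6
eef_pos: [0.476, -0.0625, 0.1714]
orientation: [-0.075, 0.997, -0.0, 0.001]
force: [-0.0, 0.2, 0.0]
gripper_width: 0.679
finger_force: 0.0
```

Request:
send_rows(deltas=[12,-41,0,0,12,-41,0,0,12,-41,0,0,12,-41,0,0,12,-41,0,0,12,-41,0,0,12,-41,0,0,12,-41,0,0,0,0,0,0,0,0,0,0,0,0,0,0])

```text
clock: 23.98
eef_pos: [0.4306, -0.3988, 0.1709]
orientation: [-0.076, 0.997, -0.0, 0.0]
force: [-0.5, 0.3, -0.7]
gripper_width: 0.68
finger_force: 0.0
```

```bash
python3 - <<'E'
from h import *
go(.50,-.395,.09,98.6)
d=grab('wrist','w8')
E
```

```text
pos [ 430.6 -398.8  170.9] yaw_y 98.68 tilt 0.02 clk 23.975 F [-0.5  0.3 -0.7]
turn 0.08 then dx,dy,dz [-69.2  -6.6  80.9]
```

View pics/w8.png

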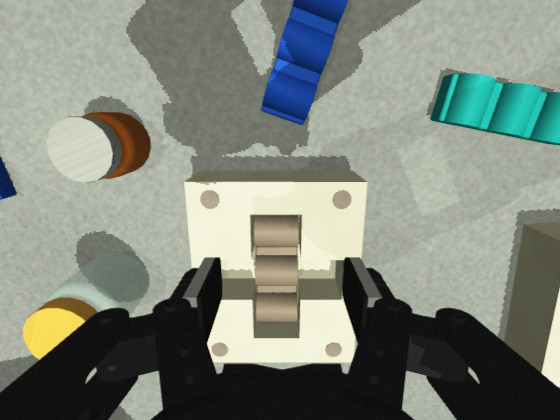

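mould_short is square in view, near rim corners at (185,182) and (367,182). The grey three-hump rest runs from (276,215) to (277,322), and the jars at (85,148) and (57,330) are clear of it. I'll fit its sides.

```bash
python3 - <<'E'
from h import *
d=load('w8')
uv,P=rect(d,(0,40,60),(22,120,210),(245,205,310,330),.047,'rest',close=5)
v=np.array([r for r in range(uv[:,1].min()+8,uv[:,1].max()-8)])
for f,n in((np.min,'left'),(np.max,'right')):
    Q=cast(d,[(f(uv[uv[:,1]==r,0]),r) for r in v],.047)[:,:2]*1000
    l=cv2.fitLine(Q.astype(np.float32),cv2.DIST_HUBER,0,.01,.01).ravel();print(n,'yaw',round(np.degrees(np.arctan(l[1]/l[0])),2),'y@500',round(l[3]+(500-l[2])*l[1]/l[0],1))
uv,P=rect(d,(18,10,195),(45,70,255),(175,170,380,375),.055,'mouldS')
s=(uv[:,0]>195)&(uv[:,0]<355)&(uv[:,1]<190);l=cv2.fitLine(P[s].astype(np.float32),cv2.DIST_HUBER,0,.01,.01).ravel()
a=np.degrees(np.arctan2(l[1],l[0]));print('near',np.round(l[2:],1),a)
c=cast(d,[(185.5,182),(367,182)],.055)[:,:2]*1000;m=c.mean(0);print(c.round(1),np.linalg.norm(c[0]-c[1]),'centre',m+90*np.array([np.cos(np.radians(a+90)),np.sin(np.radians(a+90))]),)
E
```

```text
rest [ 495.9 -395.5] [108.6  40. ] 8.79
left yaw 8.57 y@500 -414.1
right yaw 8.32 y@500 -375.3
mouldS [ 454.6 -401.8] [ 86.6 150.7] 8.67
near [ 409.4 -392.7] -81.32791
[[ 422.8 -480.8]
 [ 400.5 -334.1]] 148.44688372270033 centre [ 500.62138678 -393.85925527]
```

Request:
send_rows(deltas=[-23,-2,0,0,-23.5,-2,0,0,-23,-2,0,0,0,0,35,0,0,0,35,0,0,0,30,0,0,0,25,0,0,0,15,0,0,0,8,0,0,0,4,0,0,0,0,0,0,0,0,0])

```text
clock: 25.52
eef_pos: [0.5, -0.3955, 0.0192]
orientation: [-0.075, 0.997, -0.0, 0.0]
force: [0.0, -0.0, 0.2]
gripper_width: 0.681
finger_force: 0.0
```

Request:
send_rows(deltas=[0,0,0,0,0,0,0,0,0,0,0,0,0,0,0,0,0,0,0,0], fingers=30, newtons=30)

```text
clock: 26.15
eef_pos: [0.5, -0.3953, 0.0191]
orientation: [-0.075, 0.997, -0.0, 0.0]
force: [-0.7, 1.8, 5.8]
gripper_width: 0.461
finger_force: 33.3
```

Request:
send_rows(deltas=[0,0,-3,0,0,0,-10,0,0,0,-20,0,0,0,-35,0,0,0,-40,0,0,0,-40,0,0,0,0,0,0,0,0,0])

```text
clock: 27.15
eef_pos: [0.4994, -0.3948, 0.1656]
orientation: [-0.075, 0.997, 0.001, -0.001]
force: [-0.9, -0.0, -3.1]
gripper_width: 0.467
finger_force: 32.4
```

```bash
python3 - <<'E'
from h import *
go(.5291,.2807,.0191,96.91)
E
```

```text
pos [ 499.4 -394.8  165.6] yaw_y 98.61 tilt 0.09 clk 27.15 F [-0.9 -0.  -3.1]
turn 1.7 then dx,dy,dz [-110.8  667.1  146.5]
```

Request:
send_rows(deltas=[0,0,-10,1.7,-6.5,39,0,0,-6.5,39,0,0,-6.5,39,0,0,-6.5,39,0,0,-6.5,39,0,0,-6.5,39,0,0,-6.5,39,0,0,-6.5,39,0,0,-6.5,39,0,0,-6.5,39,0,0,-6.5,39,0,0])

```text
clock: 28.65
eef_pos: [0.519, 0.0405, 0.1764]
orientation: [-0.06, 0.998, 0.0, -0.0]
force: [0.4, -0.3, -2.2]
gripper_width: 0.459
finger_force: 32.3
```

Request:
send_rows(deltas=[-6.5,39,0,0,-6.5,39,0,0,-6.5,39,0,0,-6.5,39,0,0,-6.5,39,0,0,-6.5,39,0,0,0,0,0,0,0,0,0,0,0,0,0,0])

```text
clock: 29.78
eef_pos: [0.5299, 0.2753, 0.1765]
orientation: [-0.06, 0.998, -0.0, -0.0]
force: [0.1, -0.3, -3.4]
gripper_width: 0.458
finger_force: 32.4
```

```bash
python3 - <<'E'
from h import *
go(.5291,.2807,.0191,96.91)
grab('wrist','w9')
E
```

```text
pos [529.9 275.3 176.5] yaw_y 96.82 tilt 0.02 clk 29.775 F [ 0.1 -0.3 -3.4]
turn -0.09 then dx,dy,dz [1.000e-01 5.500e+00 1.574e+02]
```

View pics/w9.png

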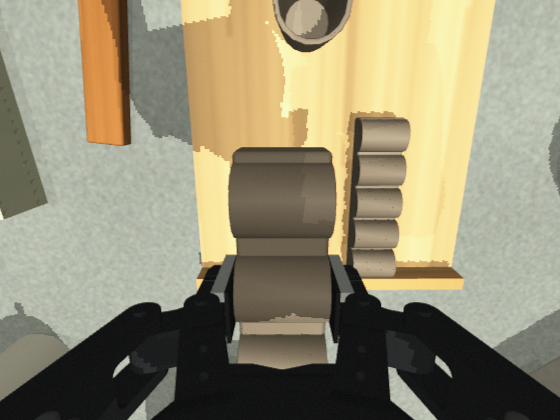

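rest_long lies bumps-up against the strip, spanning (355–408, 118) to (350–395, 277), square to it. The short piece is held straight. I'll lower it.

Request:
send_rows(deltas=[0,3,30,0,0,2.5,30,0,0,0,30,0,0,0,25,0,0,0,18,0,0,0,12,0,0,0,6,0,0,0,2,0,0,0,1,0,0,0,0,0,0,0,0,0])

```text
clock: 31.2
eef_pos: [0.5292, 0.2817, 0.0228]
orientation: [-0.06, 0.998, 0.0, 0.0]
force: [-0.1, -1.7, -3.3]
gripper_width: 0.465
finger_force: 32.4
```

Request:
send_rows(deltas=[0,0,0.6,0,0,0,0.6,0,0,0,0.5,0,0,0,0,0])

```text
clock: 31.7
eef_pos: [0.529, 0.2817, 0.0207]
orientation: [-0.06, 0.998, -0.0, -0.0]
force: [1.3, -0.2, -2.8]
gripper_width: 0.464
finger_force: 32.4
```

Request:
send_rows(deltas=[0,0,0.5,0,0,0,0.5,0,0,0,0.4,0,0,0,0,0])

```text
clock: 32.2
eef_pos: [0.529, 0.2817, 0.0194]
orientation: [-0.06, 0.998, -0.0, -0.0]
force: [-0.4, -0.8, -3.0]
gripper_width: 0.462
finger_force: 32.4
```

Request:
send_rows(deltas=[0,0,0.4,0,0,0,0,0])

```text
clock: 32.45
eef_pos: [0.5291, 0.2817, 0.0191]
orientation: [-0.06, 0.998, 0.0, 0.0]
force: [-0.6, -0.8, -2.6]
gripper_width: 0.464
finger_force: 32.5
```

Request:
send_rows(deltas=[0,0,0.3,0,0,0,0.2,0,0,0,0,0])

```text
clock: 32.83
eef_pos: [0.5291, 0.2817, 0.0191]
orientation: [-0.06, 0.998, -0.0, 0.0]
force: [-3.4, -1.6, 5.1]
gripper_width: 0.465
finger_force: 33.4
```

Contact. I'll slide it to the strip.

Request:
send_rows(deltas=[-3,0,0,0,-4,0,0,0,-4,0,0,0,-3,0,0,0,-2,0,0,0,-1,0,0,0,0,0,0,0], newtons=20)

```text
clock: 33.7
eef_pos: [0.5455, 0.2839, 0.0191]
orientation: [-0.06, 0.998, 0.0, -0.0]
force: [-6.4, -1.0, 6.2]
gripper_width: 0.465
finger_force: 33.6
```

Request:
send_rows(deltas=[-0.6,0,0,0,-0.6,0,0,0,0,0,0,0])

```text
clock: 34.08
eef_pos: [0.5467, 0.2841, 0.0191]
orientation: [-0.06, 0.998, 0.0, -0.0]
force: [-6.5, -1.0, 6.6]
gripper_width: 0.466
finger_force: 33.6
```

Request:
send_rows(deltas=[-0.5,0,0,0,-0.5,0,0,0,0,0,0,0])

```text
clock: 34.45
eef_pos: [0.5476, 0.2842, 0.019]
orientation: [-0.06, 0.998, 0.0, -0.001]
force: [-6.6, -1.0, 7.7]
gripper_width: 0.459
finger_force: 33.6
```

Request:
send_rows(deltas=[-0.5,0,0,0,-0.4,0,0,0,0,0,0,0])

```text
clock: 34.83
eef_pos: [0.5478, 0.2842, 0.019]
orientation: [-0.06, 0.998, -0.0, -0.001]
force: [-10.9, -0.7, 9.4]
gripper_width: 0.463
finger_force: 33.9
```

Request:
send_rows(deltas=[-0.4,0,0,0,0,0,0,0])

```text
clock: 35.08
eef_pos: [0.5478, 0.2842, 0.019]
orientation: [-0.06, 0.998, -0.0, -0.002]
force: [-13.2, -1.5, 10.6]
gripper_width: 0.462
finger_force: 34.1
```

Butted. I'll release, lift, back off and check both pieces.

Request:
send_rows(deltas=[0,0,0,0,0,0,0,0,0,0,0,0,0,0,-3,0,0,0,-15,0,0,0,-30,0,0,0,-40,0,0,0,-40,0,20,10,-30,0,30,10,-10,0,0,0,0,0,0,0,0,0], fingers=57)

```text
clock: 36.58
eef_pos: [0.4978, 0.2978, 0.1868]
orientation: [-0.06, 0.998, 0.0, 0.0]
force: [0.3, -0.1, -0.3]
gripper_width: 0.67
finger_force: 0.0
```

```bash
python3 - <<'E'
from h import *
go(.5,.3,.2,96.91)
grab('wrist','w10');grab('top','top4')
E
```

```text
pos [497.8 297.8 186.8] yaw_y 96.9 tilt 0.04 clk 36.575 F [ 0.3 -0.1 -0.3]
turn -0.01 then dx,dy,dz [ -2.4   1.9 -13.2]
```

View pics/w10.png

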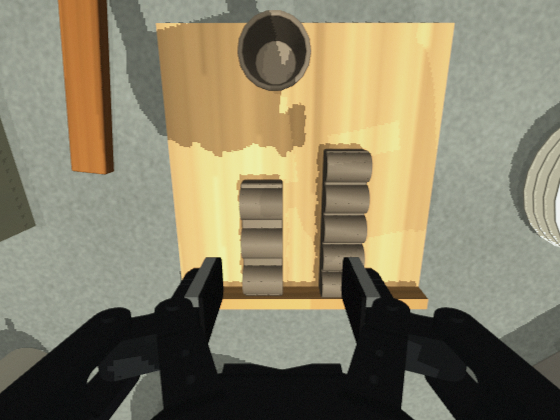

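Both rests lie bumps-up, side by side, with their ends at the strip near row 295; the cup at (275,50) and the batten are in place. That was picture 11, one more than the 10 allowed, so from here I'll check by numbers only.

```bash
python3 - <<'E'
from h import *
d=load('w10');u=np.array([.99274,.12031]);n=np.array([-.12031,.99274])
im=np.ascontiguousarray(d['frame']);hsv=cv2.cvtColor(im,cv2.COLOR_RGB2HSV)
for nm,b in dict(short=(225,170,300,300),long=(312,140,385,260)).items():
    m=cv2.inRange(hsv,np.array((0,20,110)),np.array((24,75,230)));k=np.zeros_like(m);k[b[1]:b[3],b[0]:b[2]]=255;m=cv2.morphologyEx(m&k,cv2.MORPH_CLOSE,np.ones((7,7)))
    c=max(cv2.findContours(m,cv2.RETR_EXTERNAL,cv2.CHAIN_APPROX_NONE)[0],key=cv2.contourArea)[:,0]
    for f,s in((np.min,'L'),(np.max,'R')):
        q=[(f(c[c[:,1]==r,0]),r) for r in range(c[:,1].min()+6,c[:,1].max()-6)]
        P=(cast(d,q,.047)[:,:2]*1000).astype(np.float32);l=cv2.fitLine(P,cv2.DIST_HUBER,0,.01,.01).ravel();print(nm,s,'yaw',round(np.degrees(np.arctan(l[1]/l[0])),2),'n',round(l[2:]@n,1))
    print(nm,'rows',c[:,1].min(),c[:,1].max(),'near-end u at z=.047',(cast(d,(c[:,0].mean(),c[:,1].min()),.047)[0,:2]*1000@u).round(1),'far',(cast(d,(c[:,0].mean(),c[:,1].max()),.035)[0,:2]*1000@u).round(1))
print('cup top u,n',[(cast(d,(274,51),.075)[0,:2]*1000@a).round(1) for a in(u,n)])
E
```

```text
short L yaw 6.7 n 196.9
short R yaw 6.98 n 233.5
short rows 184 294 near-end u at z=.047 516.9 far 635.9
long L yaw 6.68 n 275.2
long R yaw 6.78 n 312.3
long rows 151 243 near-end u at z=.047 487.7 far 578.8
cup top u,n [np.float64(413.5), np.float64(229.2)]
```

```bash
python3 -c "
from plant import manip; print(manip.hand_in())"
```

```text
the job is handed in; nothing more can be done
None
```

I handed the job in at about 37 s: the batten is flat on the bench and both rests are bumps up on the board, within about 0.3° of square and butted against the strip, with the cup unmoved; I viewed 11 pictures, one over the limit of 10.

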